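# Roll the steel sleeve onto the reading line and press read

## Robot

A 7-joint arm with a two-finger parallel gripper is mounted at the origin on the work surface. World frame = base frame: x ahead of the robot, y to its left, z up, the work surface at z = 0. Lengths are in m, angles in degrees, forces in N, time in s.
With the tool pointing down it reaches from about 0.35 to 0.775 m from the base axis. Payload 3.1 kg.
Tool frame: the origin (TCP) lies on the centre line of the jaws, within the pads' length; the fingertips stand 17 mm ahead of it and the grasp point (between the pads) lies 2 mm behind it (robot.tip_reach is the distance from the TCP to the fingertips, in m); z points along the fingers, y is the direction in which the jaws open and shut (so a half turn about z gives the same grasp; the last joint's range is limited). The gripper opens to 85 mm and grips with 20 to 120 N. Pads are 22 mm wide; open, the fingers measure 114 mm over their backs; the gripper's body (76 mm by 85 mm) begins 54 mm behind the grasp point. The pads swing forward as they close: fully open they stand 13 mm farther back than shut.
Start: joints at [-68.107, 17.813, 0.802, 86.603, -0.252, 75.585, -1.558], TCP at [0.226, 0.501, 0.248] pointing down, gripper open.
Joint ranges: [-154.91, 154.91], [-16.99, 109.72], [-72.82, 74.43], [7.12, 147.25], [-82.49, 262.49], [11.32, 116.49], [-174.64, 174.64]. Speed limits (degrees/s): [159.86, 159.86, 180, 180, 180, 180, 180].

## Interface

Orientations are given as [roll, pitch, yaw] about the fixed x, y, z axes, in that order (R = Rz(yaw) Ry(pitch) Rx(roll)).
In Python, from station import robot, fingers, vision, workorder, recognise gives the robot as it stands. Calls block until the motion is done:
- robot.move_to(position, orientation): joint-space move of the TCP to a pose.
- robot.line_to(position, orientation=None, velocity=0.15, f_stop=None): straight line of the TCP; orientation=None keeps the orientation; velocity is the mean speed in m/s. With f_stop (N) it stops when the force on the tool has changed by that much, and returns True; else False.
- robot.move_j(angles): joint-space move.
- fingers.gripper_to(opening, force=None): opening from 0.0 (shut) to 1.0 (fully open); force is the grip in N (None keeps the last); returns when the fingers have stopped.
- robot.pause(seconds).
- robot.inverse_kinematics(position, orientation): joint angles nearest the present ones, or None.
- vision.grab_frame(name): name is "scene" or "top" or "wrist"; returns the picture (480x640x3 uint8, red, green, blue); there is no depth.
- vision.calibration(name): a dict with "mtx" (3x3 intrinsics, pixels), "extrinsics" (4x4, takes a point from world to camera coordinates); the wrist camera has in their place "T_tool_cam" (4x4, takes a point from camera to tool coordinates, whose origin is the TCP and whose axes are the flange's). Camera axes: x right, y up, looking along -z (the intrinsics and any distortion apply to the point x, -y, -z); pixel columns grow to the right and rows downward; lengths in m; the calibration is good to about 2 mm. A picture is of the moment at which its call begins: read the wrist's pose just before it. calibration takes no time and is no camera call.
A pose or a line that the arm cannot do raises robot.PlanningError and nothing moves.
- workorder.close_job(): hands the job in, once; it reports no verdict.
Trained networks look in the newest picture that a camera, given by its name, has taken for a name from the list of things; names that differ only in an ending like _2 or _b are one class to them, and where a whole thing is asked for, a point or a joint stands for the part that bears it (a point fixed in the world has none). Each returns a list of dicts, best first, with "p" (0 to 1); they miss things now and then, are a little off and sometimes report something else, mostly with a low value. They report only what shows in the picture. A call takes as long as a camera call. They do not tell look-alikes from the thing itself.
- recognise(label, camera): "rect" ([centre column, centre row, width, height] in pixels, round what is visible of it).
Readings, each from a call of its own:
- robot.current_time_s(): time.
- robot.current_joint_positions(): joint angles.
- robot.current_dq(): joint speeds.
- robot.current_joint_torque(): joint torques, N m.
- robot.current_tool_pos(): TCP position.
- robot.current_eef_rot(): TCP orientation.
- robot.current_contact_force(): force on the tool from outside, world axes, zero at the start.
- robot.current_torque(): the same for the moment, N m.
- robot.current_finger_gap(): opening from 0.0 (shut) to 1.0 (fully open).
Only numpy, scipy, OpenCV 4.12 (cv2) and the standard library are available. Lean on these libraries where they do the work, as an engineer would, in place of code of your own. Each camera call takes 0.05 s, during which the arm holds its last target. There are 200 camera calls.

## Task

With a fingertip, push the long steel sleeve at its top so that it rolls across the white pad until it lies along the black line, centred over it; do not pick it up. Once it lies still on the line, press the button on top of the code reader fully down and let it come up again. Leave the shorter sleeve and everything else where they are.

Things in the scene. Friction and masses are not known exactly. Their poses are not given: they have to be found in the camera images.
- station: Fixed white plate, 280 mm (x) by 390 mm (y -190 to +200), 10 mm thick, yaw within 0.3 rad. Origin at its underside below the middle of the black line, which is printed on top, 8 mm wide, 220 mm long, along the station's y axis (x = 0, y -110 to +110 mm). At the line's +y end stands a grey code reader, x -45 to 45, y 127 to 193 mm, its top 70 mm above the table, a button on it.
- sleeve: Long sleeve: loose steel cylinder, 32 mm across, 120 mm long, 0.12-0.28 kg, lying on the plate on either side of the line, 55 to 100 mm off, almost parallel to it. Origin at its centre, 26 mm above the table; its y axis is the cylinder's axis; x and z turn as it rolls (z up at first). Slight rolling resistance: it stays where left, stopping a few mm after a slow roll. Friction about 0.6.
- short_sleeve: The short sleeve, to be left alone: a loose steel cylinder, 22 mm diameter, 60 mm long, lying likewise on the other side of the line. Origin at its centre, on its axis (y), 21 mm above the table.
- read_button_top (a point): Middle of the top face of the reader's push button, 88 mm above the table, at x = 0, y = +160 mm in the station's frame: a grey disc 28 mm across in a black ring 44 mm across (ring top 82 mm above the table).
- read_button (a joint): Travel of the button: 0 up, 0.006 m fully down (counts as pressed from 0.0045); it springs back; 1.5 N to start it, 5 N to push it down.
- forceps: Bystander: steel forceps lying flat, 120 mm long along its x, 15 mm wide, 7 mm high, on the plate past the line's -y end. Origin at its underside.
- vial: Bystander: small amber vial, upright on the plate, 24 mm across, 50 mm high. Origin at its underside.
- gallipot: Bystander: steel bowl on the table, 80 mm across, 42 mm high. Origin at its underside.
- tape: Bystander: roll of paper tape lying flat on the table, 90 mm across, 20 mm high. Origin at its underside.
- mouse: Bystander: white round computer mouse on the table, 62 mm across, 32 mm high. Origin at its underside.
- jar: Bystander: white jar with steel cap on the table, 60 mm across, 75 mm high. Origin at its underside.
Not all that is in view belongs to the job. What is shaped like the sleeve but blue or purple is not meant.

How it is judged:
By the outcome, as a careful person would: the job done as asked, in the order asked, and still so for the second after the job is handed in, with the robot touching nothing.
It also fails if it takes over 58 s, if anything falls off the work surface, if the arm or the gripper's body presses on something with over 40 N, if the wrist force passes 120 N, or if a joint passes its speed limit or range.

## Working session

There is one attempt and no reset: what is moved stays moved. The work goes in short steps, each a Python script; the robot and the scene stay as the last script left them, time stands still between calls to the robot, and variables do not carry over. Pictures are saved under pics/ and viewed, about 8 in all and at most 12, crops included, and the job is handed in when it is done.

```bash
mkdir -p pics; ls
cat > h.py <<'E'
from station import robot, fingers, vision, workorder, recognise
import numpy as np, cv2
def save(n,img): cv2.imwrite('pics/'+n, cv2.cvtColor(img,cv2.COLOR_RGB2BGR))
def world(cam,uv,z):
    c=vision.calibration(cam); K=np.array(c['mtx']); E=np.array(c['extrinsics'])
    d=np.array(c.get('dist',np.zeros(5)),float) if c.get('dist') is not None else np.zeros(5)
    p=cv2.undistortPoints(np.array(uv,float).reshape(-1,1,2),K,d).reshape(-1,2)
    R,t=E[:3,:3],E[:3,3]; o=-R.T@t
    r=np.c_[p[:,0],-p[:,1],-np.ones(len(p))]@R
    return o+r*((z-o[2])/r[:,2])[:,None]
E
python3 - <<'E'
from h import *
for n in ('scene','top'):
    im=vision.grab_frame(n); save(n+'0.png',im)
    c=vision.calibration(n); print(n,list(c)); print(c)
    for l in ('station','sleeve','short_sleeve','read_button_top','forceps','vial','jar','gallipot','tape','mouse'):
        print(l,[(np.round(r['rect']).astype(int).tolist(),round(r['p'],2)) for r in recognise(l,n)])
print(robot.current_time_s())
E
```

```text
pics
scene ['mtx', 'extrinsics']
{'mtx': array([[517.90313289,   0.        , 311.55783825],
       [  0.        , 517.90313289, 236.48603839],
       [  0.        ,   0.        ,   1.        ]]), 'extrinsics': array([[ 0.8370647 ,  0.5470274 , -0.00914972, -0.38618672],
       [-0.41099006,  0.63976245,  0.64945452,  0.16492901],
       [ 0.36112306, -0.53987501,  0.76034539, -1.39046025],
       [ 0.        ,  0.        ,  0.        ,  1.        ]])}
station [([346, 262, 158, 162], 0.85)]
sleeve [([230, 336, 55, 42], 0.84), ([320, 251, 28, 47], 0.78), ([184, 272, 38, 50], 0.57)]
short_sleeve [([391, 256, 13, 24], 0.8), ([314, 299, 49, 24], 0.39)]
read_button_top [([374, 184, 12, 9], 0.62)]
forceps [([314, 299, 50, 24], 0.63)]
vial [([379, 318, 7, 17], 0.65)]
jar [([257, 452, 38, 42], 0.89), ([441, 183, 37, 27], 0.24)]
gallipot [([374, 151, 32, 21], 0.64)]
tape [([441, 184, 37, 28], 0.68), ([372, 186, 11, 10], 0.65)]
mouse [([176, 412, 35, 30], 0.63), ([320, 250, 28, 46], 0.56)]
top ['mtx', 'extrinsics']
{'mtx': array([[610.73828436,   0.        , 312.29813375],
       [  0.        ,
[... 208 characters left out ...]
51001603],
       [-0.12265121, -0.00787918,  0.99241856, -1.69099057],
       [ 0.        ,  0.        ,  0.        ,  1.        ]])}
station [([293, 226, 156, 125], 0.57)]
sleeve [([407, 268, 14, 38], 0.9), ([336, 180, 5, 4], 0.71), ([381, 331, 46, 24], 0.7), ([310, 247, 43, 19], 0.56)]
short_sleeve [([281, 201, 21, 16], 0.47), ([464, 198, 24, 26], 0.34), ([337, 181, 10, 8], 0.3)]
read_button_top [([236, 237, 13, 8], 0.43)]
forceps []
vial [([338, 179, 7, 7], 0.55), ([184, 203, 35, 27], 0.24)]
jar [([464, 200, 28, 26], 0.67), ([175, 272, 26, 29], 0.64)]
gallipot [([172, 270, 28, 32], 0.57), ([281, 201, 20, 13], 0.25)]
tape [([183, 201, 34, 28], 0.61)]
mouse [([471, 265, 22, 20], 0.88)]
1.1
```

Run:
```python
from h import *
im=cv2.imread('pics/top0.png'); cv2.imwrite('pics/topc.png',cv2.resize(im[140:350,150:430],(800,600),interpolation=cv2.INTER_CUBIC))
```

```text
(no output)
```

View pics/topc.png

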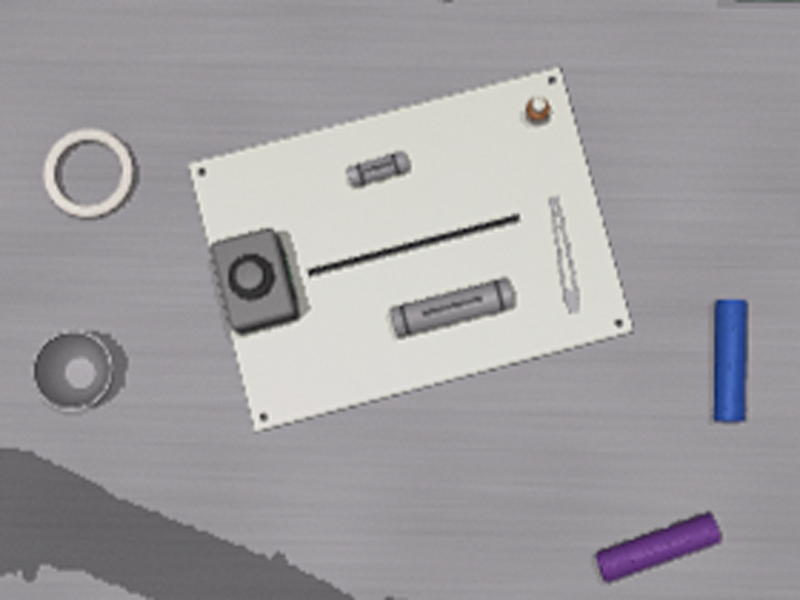

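View pics/scene0.png

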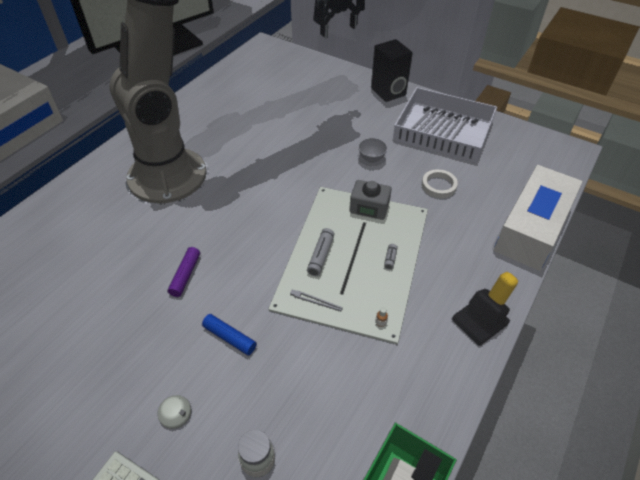

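The top view shows the steel long sleeve at about (308,248) and the line from (258,235) to (332,216). The reader is on the left at (237,236) and the short steel sleeve at (283,199). Other sleeve-shaped things are blue at (406,266) and purple at (381,331), both ruled out by colour. The grey one on the plate, 120 mm long, fits the description, and this crop confirms it.

```bash
cat >> h.py <<'E'
def wpose():
    p=np.array(robot.current_tool_pos()); r=np.radians(robot.current_eef_rot())
    from scipy.spatial.transform import Rotation as Ro
    T=np.eye(4); T[:3,:3]=Ro.from_euler('xyz',r).as_matrix(); T[:3,3]=p; return T
def wworld(T,uv,z):
    c=vision.calibration('wrist'); K=np.array(c['mtx']); M=T@np.array(c['T_tool_cam'])
    d=np.array(c['dist'],float) if c.get('dist') is not None else np.zeros(5)
    p=cv2.undistortPoints(np.array(uv,float).reshape(-1,1,2),K,d).reshape(-1,2)
    r=np.c_[p[:,0],-p[:,1],-np.ones(len(p))]@M[:3,:3].T; o=M[:3,3]
    return o+r*((z-o[2])/r[:,2])[:,None]
E
python3 - <<'E'
from h import *
f=lambda L:[(150+a*280/800,140+b*210/600) for a,b in L]
print('corners',world('top',f([(190,163),(560,68),(632,330),(256,431)]),.01).round(4))
L=world('top',f([(310,272),(519,217)]),.01);print('line',L.round(4),np.linalg.norm(L[0]-L[1]))
S=world('top',f([(396,324),(513,291)]),.026);print('sleeve',S.round(4),np.linalg.norm(S[0]-S[1]))
print('button',world('top',f([(250,277)]),.088))
print('short',world('top',f([(379,169)]),.021))
print(vision.calibration('wrist'), robot.tip_reach, robot.current_tool_pos(),robot.current_eef_rot())
E
```

```text
corners [[ 0.6421  0.2503  0.01  ]
 [ 0.7472 -0.1218  0.01  ]
 [ 0.4812 -0.197   0.01  ]
 [ 0.3735  0.1743  0.01  ]]
line [[ 0.5334  0.1257  0.01  ]
 [ 0.5931 -0.0826  0.01  ]] 0.21673971954602805
sleeve [[ 0.481   0.0375  0.026 ]
 [ 0.516  -0.0775  0.026 ]] 0.12027951629546552
button [[0.51689111 0.17537121 0.088     ]]
short [[0.63732506 0.05866111 0.021     ]]
{'mtx': array([[345.51503137,   0.        , 318.47112526],
       [  0.        , 345.51503137, 239.54075213],
       [  0.        ,   0.        ,   1.        ]]), 'T_tool_cam': array([[-1.98569423e-04,  9.61770263e-01,  2.73857486e-01,
         6.96225423e-02],
       [ 9.99999752e-01,  3.75826319e-04, -5.94795513e-04,
        -5.73160298e-04],
       [-6.74979487e-04,  2.73857300e-01, -9.61770099e-01,
        -1.26090347e-01],
       [ 0.00000000e+00,  0.00000000e+00,  0.00000000e+00,
         1.00000000e+00]])} 0.017 [0.22615389 0.50136487 0.24829877] [-1.79999279e+02 -2.64406275e-04  1.55721714e+02]
```

Run:
```python
from h import *
for y in (106,-74):print(y,robot.inverse_kinematics([0.51,0.0,.28],[180,0,y]))
y=106
robot.move_to([0.51,0.0,.28],[180,0,y])
fingers.gripper_to(0.0)
T=wpose(); im=vision.grab_frame('wrist'); save('w1.png',im); np.save('T1.npy',T)
print(T.round(4)); print(robot.current_time_s(), robot.current_contact_force())
```

```text
106 [-33.78097745  13.95143127  39.71558202  90.53932533  -9.03623427
  78.77941457  22.86626494]
-74 [ -50.50155276   19.81590276   64.68090963   91.00954483  -18.09011961
   80.70433189 -148.17817934]
[[-0.2756  0.9613 -0.      0.51  ]
 [ 0.9613  0.2756  0.     -0.    ]
 [ 0.     -0.     -1.      0.28  ]
 [ 0.      0.      0.      1.    ]]
3.9917 [-0.13863129  0.68182234  0.24918209]
```

View pics/w1.png

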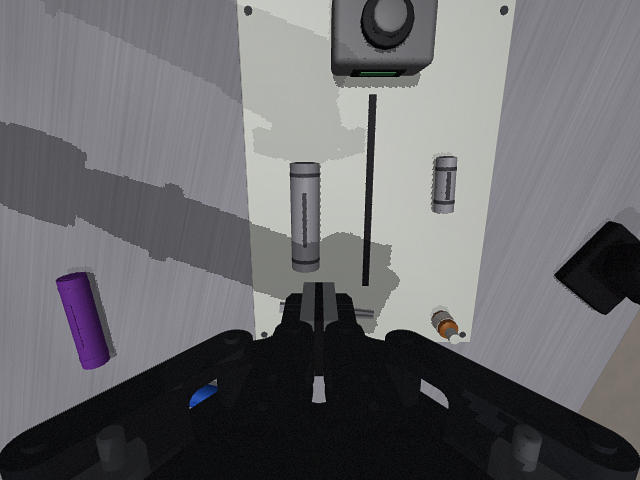

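The wrist view shows the line from (373,95) to (366,286). The long sleeve has its axis from (305,163) to (306,270), with a dark groove mark on its top. The short sleeve is at (445,185).

```bash
cat >> h.py <<'E'
def linefit(im,T,box,z,kind):
    """station-line (dark) or sleeve edges -> per-row world centre points"""
    c0,c1,r0,r1=box; g=cv2.cvtColor(im,cv2.COLOR_RGB2GRAY).astype(float); out=[]
    for r in range(r0,r1):
        s=g[r,c0:c1]
        if kind=='line':
            w=np.clip(np.median(s)-s-40,0,None)
            if w.sum()>20: out.append(((w*np.arange(c0,c1)).sum()/w.sum(),r))
        else:
            d=np.abs(np.diff(s)); m=np.where(d>kind)[0]
            if len(m)>1: out.append((c0+(m[0]+m[-1])/2+.5,r))
    out=np.array(out); P=wworld(T,out,z)[:,:2]
    m=cv2.fitLine(P.astype(np.float32),cv2.DIST_HUBER,0,1e-4,1e-6).ravel()
    d=m[:2]*np.sign(m[1]); n=np.array([d[1],-d[0]]); return P,m[2:],d,n
E
python3 - <<'E'
from h import *
im=cv2.cvtColor(cv2.imread('pics/w1.png'),cv2.COLOR_BGR2RGB);T=np.load('T1.npy')
g=cv2.cvtColor(im,cv2.COLOR_RGB2GRAY)
for r in (180,200,225): print(g[r,282:330])
P,c,d,n=linefit(im,T,(350,390,100,225),.01,'line'); print('line',c,d,np.degrees(np.arctan2(-d[0],d[1])),((P-c)@n).std())
E0=wworld(T,[(373.5,94.5),(366,286)],.01);print(E0,np.linalg.norm(E0[0]-E0[1]), E0.mean(0))
P,c2,d2,n2=linefit(im,T,(278,335,180,228),.026,25); print('sleeve',c2,np.degrees(np.arctan2(-d2[0],d2[1])),((P-c2)@n2).std())
Q=wworld(T,[(305,163),(306,271)],.026);print(Q,np.linalg.norm(Q[0]-Q[1]),Q.mean(0), 'off',(Q[:,:2]-c)@n)
print('btn',wworld(T,[(390.5,15)],.088))
E
```

```text
[197 197 196 196 196 196 197 203  80  80  93  99 107 111 117 121 125 128
 128 137 137 138 141 145 144 141 137 132 129 129 123 120 116 107  99  97
  80  90 124 204 196 197 196 195 197 197 197 196]
[193 195 195 196 195 193 196 199 120  79  91  99 109 113 118 121 123 127
 132 137 103  60  67  68  89 143 137 132 124 127 121 118 112 107 101  94
  74  89 126 202 195 194 196 195 195 194 195 193]
[192 194 191 195 193 193 193 196 198  86  88  98 107 113 118 122 127 127
 133 137  88  60  62  64 100 144 136 127 125 125 121 114 111 106  97  90
  73  89 124 198 194 193 194 194 191 194 192 194]
line [0.5522297  0.05968077] [-0.27550632  0.96129924] 15.992188 0.00013447962712634384
[[ 0.53373691  0.12859892  0.01      ]
 [ 0.59472096 -0.08320302  0.01      ]] 0.22040670360472228 [0.56422894 0.02269795 0.01      ]
sleeve [ 0.4952403  -0.00467848] 16.278564 0.00032428972608031963
[[ 0.48285004  0.04079658  0.026     ]
 [ 0.51685567 -0.07844873  0.026     ]] 0.12399930031638226 [ 0.49985286 -0.01882607  0.026     ] off [-0.07189732 -0.07206058]
btn [[0.51948722 0.17674156 0.088     ]]
```

```bash
cat >> h.py <<'E'
D=np.array([-.27551,.96130]); N=np.array([.96130,.27551]); C=np.array([.55223,.05968]); O=C+D*(np.array([.56423,.0227])-C)@D
def st(x,y): return O+N*x+D*y
SY=(np.array([.49985,-.0188])-O)@D
def go(x,y,z,**k): return robot.line_to([*st(x,y),z],**k)
E
python3 - <<'E'
from h import *
print(SY,(np.array([.49985,-.0188])-O)@N, (np.array([.5192,.1765])-O)@np.c_[N,D])
for y in (16,-164):print(y,robot.inverse_kinematics([*st(-.0815,SY),.06],[180,0,y]))
Y=16
robot.move_to([*st(-.0815,SY),.085],[180,0,Y])
go(-.0815,SY,.066,velocity=.1)
hit=go(-.0815,SY,.054,velocity=.015,f_stop=3)
print(hit,robot.current_tool_pos(),robot.current_contact_force(),robot.current_time_s())
E
```

```text
-0.03820068254519554 -0.030835818736221488 [0.04157244 0.14421009]
16 [-37.38594066  24.74620854  49.45619734 116.69538068 -24.7778605
  49.37609078 -47.94445024]
-164 [-18.47046147  19.6474437   24.75789941 116.09547966 -11.19482937
  46.49155181 118.7650126 ]
False [ 0.45120626 -0.03279871  0.05403724] [-0.92838911  1.22145557 -0.37484586] 6.45
```

`O` is wrong because of an operator-precedence slip. The finger came down 50 mm short of the sleeve and touched nothing. I'll fix it and redo the approach.

```bash
sed -i 's/^D=np.*$/D=np.array([-.27551,.96130]); N=np.array([.96130,.27551]); C=np.array([.55223,.05968]); O=C+D*((np.array([.56423,.0227])-C)@D)/' h.py
python3 - <<'E'
from h import *
print(O,SY,(np.array([.49985,-.0188])-O)@N, (np.array([.5192,.1765])-O)@np.c_[N,D])
p=robot.current_tool_pos(); robot.line_to([p[0],p[1],.075])
assert abs((np.array([.49985,-.0188])-O)@N+.072)<.002
x0=-.0725-.009
go(x0,SY,.075)
print(robot.current_contact_force())
hit=go(x0,SY,.055,velocity=.02,f_stop=3)
print(hit,robot.current_tool_pos(),robot.current_contact_force(),robot.current_time_s())
E
```

```text
[0.56293494 0.02232869] -0.022156482146385218 -0.07197491879999994 [0.00043334 0.16025429]
[-0.04470729 -0.46527574 -0.01793764]
True [ 0.490881   -0.02126583  0.05888326] [-0.02957847  0.42218814  4.57631797] 7.9417
```

Run:
```python
from h import *
z=robot.current_tool_pos()[2]
go(-.0815+.034,SY,z,velocity=.04)
print(robot.current_tool_pos(),robot.current_contact_force(),robot.current_time_s())
go(-.0815+.034,SY,.075,velocity=.1)
robot.line_to([*st(-.09,SY-.0),.16],velocity=.25)
T=wpose(); im=vision.grab_frame('wrist'); save('w2.png',im); np.save('T2.npy',T);print(robot.current_time_s())
```

```text
[ 0.52362142 -0.01189912  0.05895798] [-0.13429885  1.64768552  5.34330653] 8.9583
9.85
```

View pics/w2.png

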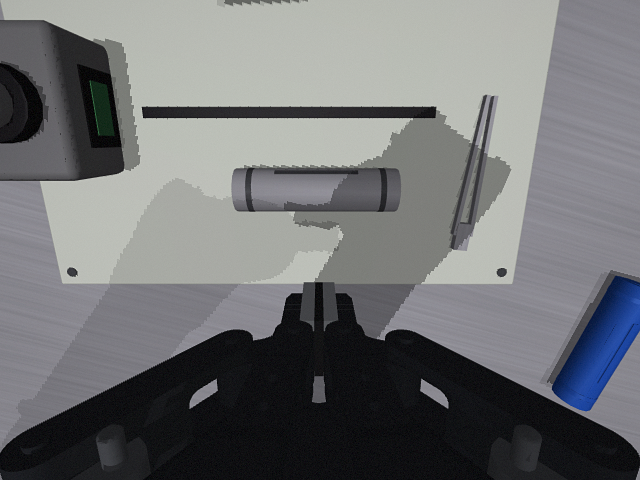

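The sleeve rolled: its groove has turned forward. It now spans rows 168–211 and columns 232–400, and the line is at row 112. I'll locate the axis from the bisector of the two silhouette tangents, then do the remaining strokes.

```bash
cat >> h.py <<'E'
def axis_x(T,a,b):
    """station x of the sleeve axis from silhouette pixels a, b on the same column"""
    c=vision.calibration('wrist'); o=(T@np.array(c['T_tool_cam']))[:3,3]
    ang=[]
    for p in wworld(T,[a,b],.01): ang.append(np.arctan2((p[:2]-o[:2])@N,o[2]-p[2]))
    return (o[:2]-O)@N+np.tan(np.mean(ang))*(o[2]-.026)
def sleeve(im,T,cols,r0,r1,thr=25):
    g=cv2.cvtColor(im,cv2.COLOR_RGB2GRAY).astype(float); res=[]
    for c in cols:
        m=np.where(np.abs(np.diff(g[r0:r1,c]))>thr)[0]; 
        res.append((c,r0+m[0]+.5,r0+m[-1]+.5,round(1000*axis_x(T,(c,r0+m[0]+.5),(c,r0+m[-1]+.5)),1)))
    return res
E
python3 - <<'E'
from h import *
im=cv2.cvtColor(cv2.imread('pics/w2.png'),cv2.COLOR_BGR2RGB);T=np.load('T2.npy')
g=cv2.cvtColor(im,cv2.COLOR_RGB2GRAY)
for c in (240,270,350,375,395): print(c,g[160:176,c],g[202:222,c])
for r in sleeve(im,T,(238,262,272,375,392),150,216): print(r)
for c in (160,300,420): 
    p=wworld(T,[(c,112.5)],.01)[0]; print('line x',(p[:2]-O)@N)
E
```

```text
240 [190 190 189 190 189 191 192 174 105  79  90 100 104 109 113 116] [111 111 105 103  99  96  94  88  68 120 173 170 169 168 168 170 168 170
 167 168]
270 [189 190 191 191 191 192 198 107  75  76  87  98 103 106 112 116] [110 111 109 105 101  98  95  91  71 120 171 168 169 170 169 168 168 169
 168 168]
350 [190 189 191 191 179 120 124 130  75  73  55  41  40  45  73  85] [ 87  84  82  80  81  78  77  74  61  89 126 126 124 125 128 125 124 124
 126 124]
375 [125 126 124 126 123 126 128 106  76  65  72  76  80  82  82  84] [ 86  86  85  80  81  78  80  73  64  91 127 126 125 124 125 124 124 127
 124 127]
395 [125 125 125 126 125 125 125 129  93  63  71  70  79  79  81  82] [ 85  86  86  83  81  81  78  72  63 119 127 125 125 126 126 125 127 126
 124 126]
(238, np.float64(167.5), np.float64(211.5), np.float64(-56.3))
(262, np.float64(164.5), np.float64(211.5), np.float64(-55.2))
(272, np.float64(166.5), np.float64(211.5), np.float64(-55.9))
(375, np.float64(157.5), np.float64(211.5), np.float64(-52.6))
(392, np.float64(167.5), np.float64(211.5), np.float64(-56.2))
line x -0.0005418158988194297
line x -0.0005139494904302534
line x -0.0004900989035833622
```

```bash
cat >> h.py <<'E'
def stroke(xs,d):
    a=xs-np.sign(d)*min(abs(d)/2+.0005,.009)
    go(a,SY,.068,velocity=.15)
    assert go(a,SY,.055,velocity=.02,f_stop=3)
    z=robot.current_tool_pos()[2]; assert abs(z-.059)<.001,z
    go(a+2*d,SY,z,velocity=.04); f=robot.current_contact_force()
    go(a+2*d,SY,.068,velocity=.1); print(round(z,5),f.round(1) if hasattr(f,'round') else f,robot.current_time_s())
E
python3 - <<'E'
from h import *
x=-.056
go(x-.009,SY,.075,velocity=.25)
for i in range(3): stroke(x,.017); x+=.017
robot.line_to([*st(-.035,SY),.16],velocity=.25)
T=wpose(); im=vision.grab_frame('wrist'); save('w3.png',im); np.save('T3.npy',T);print(robot.current_time_s())
E
```

```text
0.05893 [-0.1  0.5  4.2] 12.3667
0.05902 [ 0.3 -0.7  3.5] 14.3833
0.05908 [0.7 1.3 3.6] 16.4
17.0
```

View pics/w3.png

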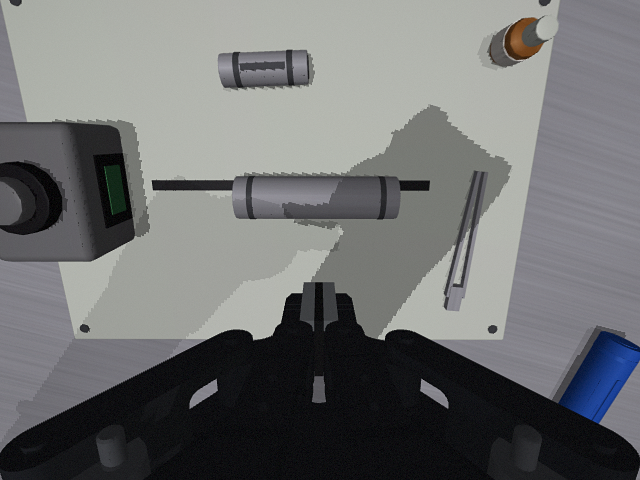

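The sleeve is now almost on the line: rows 176–219, columns 233–399, with the line at row 185. Next I'll measure the remainder.

```bash
cat >> h.py <<'E'
def report(im,T,r0,r1):
    g=cv2.cvtColor(im,cv2.COLOR_RGB2GRAY).astype(float)
    ln=[]
    for c in list(range(165,225,5))+list(range(408,426,4)):
        s=g[r0:r1,c]; w=np.clip(70-s,0,None)
        if w.sum(): ln.append((c,r0+(w*np.arange(r1-r0)).sum()/w.sum()))
    lx=[(p[:2]-O)@N*1000 for p in wworld(T,ln,.01)]; print('line',np.mean(lx[:12]).round(2),np.mean(lx[12:]).round(2),len(lx))
    return g
E
python3 - <<'E'
from h import *
im=cv2.cvtColor(cv2.imread('pics/w3.png'),cv2.COLOR_BGR2RGB);T=np.load('T3.npy')
g=report(im,T,172,200)
for c in (238,243,388,394): print(c,g[170:182,c],g[212:224,c])
for c in (238,243,388,394): print(axis_x(T,(c,175.5),(c,218.7)),axis_x(T,(c,176.5),(c,218.7)))
E
```

```text
line -0.43 -0.32 17
238 [183. 181. 181. 182. 182. 190.  88.  70.  85.  90.  95. 100.] [103. 100.  93.  90.  87.  74. 126. 163. 162. 161. 160. 161.]
243 [182. 180. 185. 185. 189. 169.  90.  69.  85.  91.  97. 102.] [104. 100.  98.  91.  87.  78.  90. 166. 161. 159. 160. 161.]
388 [123. 120. 122. 122. 123. 113.  78.  58.  65.  70.  75.  76.] [ 79.  80.  73.  75.  72.  69.  65. 124. 122. 119. 121. 120.]
394 [120. 121. 124. 122. 122. 122.  91.  58.  67.  69.  71.  76.] [ 82.  80.  76.  72.  71.  67.  93. 123. 122. 121. 122. 121.]
-0.007558447186068476 -0.007931953656238534
-0.00755196277370683 -0.00792544865998518
-0.007364173280518686 -0.007737063236518814
-0.0073564134318742785 -0.007729278770380363
```

Run:
```python
from h import *
go(-.0115,SY,.075,velocity=.25)
stroke(-.0076,.0075)
go(-.115,SY,.16,velocity=.25)
T=wpose(); im=vision.grab_frame('wrist'); save('w4.png',im); np.save('T4.npy',T);print(robot.current_time_s())
print(robot.current_tool_pos())
```

```text
0.05907 [0.9 0.5 5. ] 19.0333
19.8333
[ 0.4588639  -0.02978124  0.15934182]
```

View pics/w4.png

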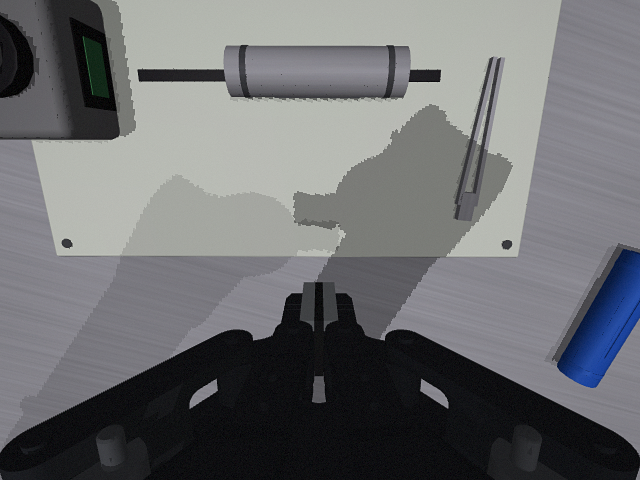

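The sleeve covers rows 46–97 and the line is at row 75, seen from the robot side. Now the numbers.

Run:
```python
from h import *
im=cv2.cvtColor(cv2.imread('pics/w4.png'),cv2.COLOR_BGR2RGB);T=np.load('T4.npy')
g=report(im,T,62,90)
for c in (232,260,380,402): print(c,g[40:52,c],g[92:104,c])
for c in (232,260,380,402): print(axis_x(T,(c,45.5),(c,97)),axis_x(T,(c,45.5),(c,98)))
# second view, camera straight above
go(-.07,SY,.16,velocity=.25)
T=wpose(); im=vision.grab_frame('wrist'); save('w5.png',im); np.save('T5.npy',T);print(robot.current_time_s())
g=report(im,T,110,170)
for c in (238,260,380,394): print(c,g[100:180,c].astype(int))
```

```text
line -0.03 -0.21 16
232 [181. 182. 183. 182. 184. 152.  96. 101. 107. 112. 118. 121.] [ 84.  79.  72.  59.  45. 168. 166. 162. 184. 184. 184. 184.]
260 [181. 182. 183. 182. 184. 164.  92. 101. 106. 111. 117. 120.] [ 88.  80.  56.  63.  54.  99.  95. 165. 188. 187. 185. 184.]
380 [183. 181. 180. 183. 183. 183.  82.  89.  99. 102. 110. 114.] [ 95.  89.  81.  74.  66.  87. 168. 167. 163. 161. 184. 185.]
402 [184. 181. 183. 182. 183. 189.  83.  87.  99. 103. 108. 113.] [ 96.  89.  84.  76.  63.  91. 116. 185. 184. 184. 184. 183.]
-0.0006822439552305534 -0.0010128969267228158
-0.0006489370992625448 -0.000979497028165438
-0.0005063765737465462 -0.00083653829038427
-0.00048027264524641566 -0.0008103614514513302
20.2167
line -0.42 -0.52 17
238 [182 183 183 184 182 182 185 181 182 183 181 183 183 184 183 186 188 137
  81  97 102 105 109 111 119 121 123 126 127 130 133 136 138 139 143 145
 143 140 139 139 137 137 138 137 135 135 132 128 127 124 127 122 123 117
 116 114 109 103  99  94  91  86  71  81 175 188 185 184 184 185 186 185
 185 185 183 185 186 184 184 185]
260 [183 184 184 183 183 184
[... 261 characters left out ...]
82 184
 186 184 183 184 185 184 185 184]
380 [181 184 183 183 183 184 183 184 183 182 183 183 183 184 184 186 191 134
  80  81  87  93 100 103 105 111 115 116 119 121 122 126 126 130 131 134
 134 133 133 131 135 134 137 138 139 138 138 134 133 132 128 128 128 126
 116 106  76  73  77  74  72  70  65  35  59 119 125 124 121 122 122 121
 123 122 122 121 122 123 121 122]
394 [184 183 182 183 184 184 182 182 183 183 182 184 182 184 182 183 186 176
 100  77  85  90  98 100 106 109 114 118 118 120 122 106  88  88  89  90
  87  89  88  89  89  90  92  92  91  92  91  88  87  87  87  84  83  87
  83  81  80  76  75  72  73  68  63  58  93 125 122 122 120 123 122 120
 124 121 122 123 122 123 123 121]
```

Run:
```python
from h import *
T=np.load('T5.npy')
v=[axis_x(T,(c,a),(c,b))*1000 for c,a,b in ((238,117,163.8),(260,117,163.9),(380,117,164.3),(394,117.8,164))]; print(np.round(v,2))
assert max(abs(np.array(v)+.4))<1.2
go(0,.16,.16,velocity=.2); go(0,.16,.112,velocity=.15)
f0=robot.current_contact_force()
hit=go(0,.16,.096,velocity=.015,f_stop=10)
print(hit,robot.current_tool_pos(),f0,robot.current_contact_force())
robot.pause(.3)
print(robot.current_tool_pos(),robot.current_contact_force())
go(0,.16,.112,velocity=.05); go(0,.16,.2,velocity=.2)
go(-.07,SY,.2,velocity=.25)
T=wpose(); im=vision.grab_frame('wrist'); save('w6.png',im); np.save('T6.npy',T);print(robot.current_time_s())
```

```text
[-0.98 -0.96 -0.8  -0.93]
True [0.5193908  0.17632556 0.10323498] [-0.70608626  0.43027252  0.43267927] [-0.18809641 -0.28017848  4.34922113]
[0.51939489 0.17632181 0.10317995] [-0.78090523  0.24744785  5.79309763]
24.725
```

View pics/w6.png

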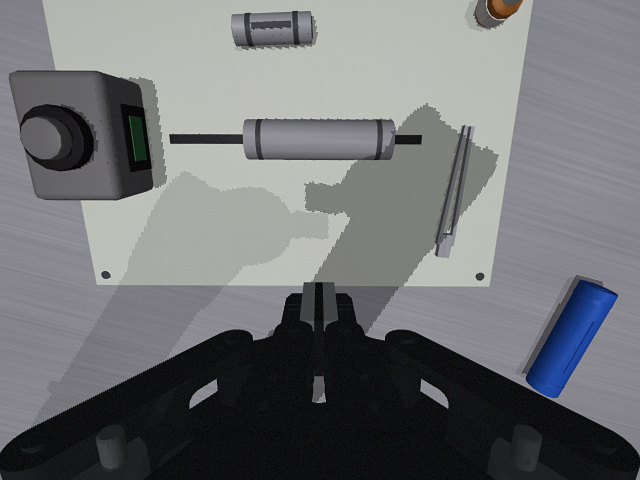

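The sleeve is unmoved on the line. The press stopped early: tip at 86.2 mm, so only about 2 mm of travel, on a contact spike. I'll press again in steps until the button bottoms out.

Run:
```python
from h import *
go(0,.16,.2,velocity=.25); go(0,.16,.108,velocity=.15)
for z in (.104,.102,.1005,.0995,.0990,.0985,.098,.0975):
    hit=go(0,.16,z,velocity=.01,f_stop=25); robot.pause(.1)
    f=robot.current_contact_force(); p=robot.current_tool_pos(); print(z,hit,p.round(5) if hasattr(p,'round') else p,np.round(f,1))
    if hit or f[2]>12: break
robot.pause(.3)
go(0,.16,.112,velocity=.05); go(0,.16,.2,velocity=.2)
print(robot.current_time_s())
```

```text
0.104 False [0.52005 0.17599 0.10461] [ 2.2 -1.7  3.7]
0.102 False [0.52006 0.17602 0.10311] [ 1.2 -1.   7.8]
0.1005 False [0.52012 0.17599 0.10297] [-2.  -1.9 16.8]
29.2
```

```bash
python3 - <<'E'
from h import *
def F(): 
    a=[]
    for _ in range(5): a.append(robot.current_contact_force()); robot.pause(.02)
    return np.mean(a,0).round(2)
go(0,.16,.115,velocity=.25); robot.pause(.1)
for z in (.115,.110,.108,.1065,.105,.104,.103,.102):
    go(0,.16,z,velocity=.02); print(z,round(robot.current_tool_pos()[2],5),F())
im=vision.grab_frame('wrist'); save('w7.png',im[180:480,120:520]); 
print(robot.current_time_s())
E
python3 -c "
import cv2;a=cv2.imread('pics/w7.png');cv2.imwrite('pics/w7b.png',cv2.resize(a,(800,600),interpolation=cv2.INTER_CUBIC))"
```

```text
0.115 0.11603 [ 0.05  0.17 -0.06]
0.11 0.10972 [-0.24  0.02 -0.15]
0.108 0.10827 [ 0.04 -0.07  1.7 ]
0.1065 0.10675 [ 0.39 -0.07  2.83]
0.105 0.10519 [0.36 0.06 3.4 ]
0.104 0.10418 [1.55 0.22 4.26]
0.103 0.10318 [ 1.23 -0.03  5.06]
0.102 0.10308 [-0.48 -0.29 10.1 ]
32.6583
```

View pics/w7b.png

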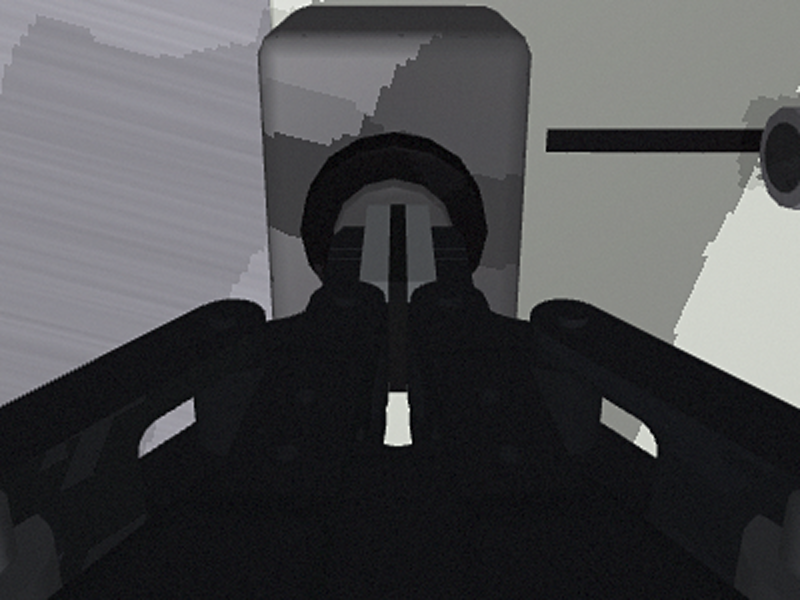

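The profile reads 1.5 N at TCP z 0.109, rising to 5 N at 0.103, and then a hard stop. That is the full 6 mm travel. The picture shows the tip on the grey disc, sunk level with its black ring at about (395,200) in the crop. So the earlier presses bottomed out as well. Now release, retreat, check and hand in.

Run:
```python
from h import *
go(0,.16,.118,velocity=.05); go(0,.16,.2,velocity=.2); go(-.07,SY,.2,velocity=.25); robot.pause(.2)
T=wpose(); im=vision.grab_frame('wrist'); save('w8.png',im)
g=report(im,T,128,150)
a=cv2.cvtColor(cv2.imread('pics/w6.png'),cv2.COLOR_BGR2GRAY).astype(float); d=np.abs(a-g)[:280]
print('diff mean',d.mean(),(d[:,230:440]>40).sum(), (d[90:190,:110]>40).sum())
for c in (250,285,350,385):
    s=g[110:170,c]; dd=np.diff(s); i=110+np.argmin(dd[:20])+.5+.5; j=110+40+np.argmax(dd[40:])+.5; print(c,i,j,axis_x(T,(c,i),(c,j)))
print(robot.current_time_s())
workorder.close_job()
```

```text
line -0.17 -0.08 15
diff mean 2.4079854910714285 824 50
250 120.0 159.5 -0.0007342452883738698
285 119.0 160.5 -0.0006174356025901016
350 120.0 160.5 -0.0007409956974666336
385 120.0 160.5 -0.0005994478007694772
34.8667
the job is handed in; nothing more can be done
```

I rolled the long steel sleeve onto the black line and then pressed the code reader's button fully down and let it up. The job was handed in at about 35 s, under the 58 s limit, with the robot clear of everything.

- **Sleeve:** I used five short strokes of the shut fingertips on top of the sleeve, without gripping or lifting it. In the last check its axis measured about -0.7 mm and the line about -0.1 mm across the plate. That puts the sleeve about 0.5 mm off centre and parallel, within the calibration error. It had not moved after the button presses.
- **Button:** I pressed it three times, all after the sleeve was in place. The force rose from 1.5 N to 5 N over about 6 mm and then met a hard stop, which is its full travel. After the last press I lifted the finger well clear, but I did not check separately that the button came back up.

Some things did not go as planned or disagreed:
- **First approach:** a formula slip brought the finger down about 50 mm short of the sleeve. It touched nothing, and I corrected it.
- **Stroke length:** the early strokes moved the sleeve about 0.8 mm less than intended, so I corrected with the last one.
- **Contact height:** the fingertips met the button about 4 mm higher than the stated tip reach implies, though they met the sleeve at the expected height. I relied on the force readings to confirm the press, which is why I repeated it.
- **Final picture comparison:** it differed slightly from the picture taken after the first press. I took this to be shadows and the view, and did not look into it further.

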